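# Clear and tip the doming block

## Robot

A 6-joint arm with a two-finger parallel gripper is mounted at the origin on the work surface. World frame = base frame: x ahead of the robot, y to its left, z up, the work surface at z = 0. Lengths are in m, angles in rad, forces in N, time in s.
With the tool pointing down it reaches from about 0.275 to 0.775 m from the base axis. Payload 14.6 kg.
Tool frame: the origin (TCP) lies midway between the tips of the shut fingers; the grasp point (between the pads) lies 19 mm behind it; z points along the fingers, y is the line along which they close (so a half turn about z gives the same grasp; the last joint's range is limited). The gripper opens to 85 mm and grips with 20 to 120 N. Pads are 22 mm wide; open, the fingers measure 114 mm over their backs; the gripper's body (76 mm by 85 mm) begins 54 mm behind the grasp point. The pads swing forward as they close: fully open they stand 13 mm farther back than shut.
Start: joints at [-1.43, 0.263, -0.048, 1.259, 0, 1.415], TCP at [0.153, -0.502, 0.192] pointing down, gripper open.
Joint ranges: [-2.65, 2.65], [-0.89, 1.7], [-1.18, 1.37], [-2.13, 2.11], [-1.35, 1.29], [-3.14, 3.14]. Speed limits (rad/s): [1.89, 1.89, 2.57, 2.79, 3.14, 3.14].

## Interface

Orientations are given as a unit quaternion [x, y, z, w].
In Python, from workcell import robot, planner, status, optics gives the robot as it stands. The module is installed in compiled form; this text tells all that it offers. Calls block until the motion is done:
- robot.reach(position, orientation): joint-space move of the TCP to a pose.
- robot.move_l(position, speed=0.15, attitude=None): straight line of the TCP; attitude=None keeps the orientation; speed is the mean speed in m/s.
- robot.move_joints(angles): joint-space move.
- robot.set_gripper(opening, f_grip=None): finger opening in m; f_grip is the grip in N (None keeps the last); returns when the fingers have stopped.
- robot.dwell(seconds).
- planner.inverse_kinematics(position, orientation): joint angles nearest the present ones, or None.
- status.get_obs(): the state.
- optics.camera(name): name is "scene" or "side" or "wrist"; returns (picture, depth): 420x560x3 uint8, red, green, blue; 420x560 float32, m along the optical axis (not along the pixel's ray), 0 where there is no reading.
- optics.get_calibration(name): a dict with "fx", "fy", "cx", "cy" (pixels), "D" ([k1, k2, p1, p2, k3] as OpenCV has them; the pictures are not rectified), "origin" and "orientation" of the camera in the world. Camera axes: x right, y up, looking along -z (the intrinsics and any distortion apply to the point x, -y, -z); pixel columns grow to the right and rows downward; lengths in m; the calibration is good to about 2 mm. A picture is of the moment at which its call begins: read the wrist's pose just before it. get_calibration takes no time and is no camera call; for the wrist camera it gives the pose at the moment of the call.
A pose or a line that the arm cannot do raises robot.Unreachable and nothing moves.
- robot.hand_in(): hands the job in; it is judged then, once.
The state is a dict: "time_s": time; "qpos": joint angles; "qd": joint speeds; "tau": joint torques, N m; "tool_pos": TCP position; "ee_rot": TCP orientation; "wrist_force": force on the tool from outside, world axes, zero at the start; "wrist_torque": the same for the moment, N m; "opening": finger opening in m; "grip_force": force on a finger pad.
Only numpy, scipy, OpenCV 4.12 (cv2) and the standard library are available. Lean on these libraries where they do the work, as an engineer would, in place of code of your own. Each camera call takes 0.05 s, during which the arm holds its last target. There are 200 camera calls.

## Task

The steel doming block has been left standing on edge with the soldering board propped against its plain back. First take the board and lean it against the dowel of the wooden rack, foot on the rack's base, centred along the dowel and sloping back about 20 degrees, and let go; then, with a light push and without picking it up, tip the block onto its plain back so that it lies flat on the rubber pad, hollows up. Leave the tin, the stake, the hammer and the hanger stand where they are.

Things in the scene. Friction and masses are not known exactly. Their poses are not given: they have to be found in the camera images.
- board_center (a point): Centre of the soldering board, an off-white slab 10 (x) x 90 (y) x 150 mm (z), about 0.11 kg. Axes: x through its thickness away from the block, z along its length to the top end; both faces alike. At the start its foot is on the pad and it leans 14 degrees from vertical against the top edge of the doming block's plain back, standing some 80 mm higher than the block.
- block_center (a point): Centre of the doming block, a plain steel plate 24 (x) x 65 (y) x 65 mm (z), 0.5 to 0.85 kg, standing on a narrow edge on the pad. Its -x face has five round hollows; its +x face is the plain back, where the board leans. 1 to 2 N near its top tips it; it falls once about 20 degrees over. Lying as wanted, its -x axis points up and its centre is 12 mm above the pad.
- pad: Fixed black rubber pad 180 (x) x 130 (y) x 5 mm (z) on the bench under the block; origin at the centre of its underside, z up. The block's x axis is within 0.15 rad of the pad's, and the block falls towards the pad's +x end.
- rack: Fixed wooden rack; origin at the centre of the underside of its base, 120 (x) x 170 (y) x 12 mm (z). A level dowel 12 mm thick, 170 mm long, runs along y, axis at x = 30, z = 75 mm, on two posts (20 x 14 mm, at y = +72 and -72 mm). The board stands on the base on the dowel's -x side and slopes back, its top over to +x. The foot does not slide.
- tin: Bystander: open aluminium tin with short punches in it, 56 mm across, 83 mm high over the punches, on the bench some 60 to 75 mm clear of the block's hollow side; origin at the centre of its underside.
- anvil: Bystander: round dark steel stake 60 mm across and 45 mm high, standing beyond the pad's +x end; origin at the centre of its underside.
- hammer: Bystander: hammer 200 mm long lying along the pad's +y side, under 40 mm high, head to its +x.
- stand: Bystander: slim steel hanger stand between pad and rack: foot 72 mm across, pole 12 mm thick, with a small hook to its +x, 262 mm high in all; loose, topples if knocked; origin at the centre of its underside.
Mind the look-alikes: they are no part of the job. What is meant by the part that bears board_center is not pink, red or yellow, and is the larger of those in its own colour.

How it is judged:
By the outcome, as a careful person would: the job done as asked, in the order asked, and still so for the second after the job is handed in, with the robot touching nothing.
It also fails if it takes over 58 s, if anything falls off the work surface, if the arm or the gripper's body presses on something with over 40 N, if the wrist force passes 120 N, or if a joint passes its speed limit or range.

## Working session

There is one attempt and no reset: what is moved stays moved. The work goes in short steps, each a Python script; the robot and the scene stay as the last script left them, time stands still between calls to the robot, and variables do not carry over. Pictures are saved under pics/ and viewed, at most 10 in all, crops included, and the job is handed in when it is done.

```bash
mkdir -p pics; cat > h.py <<'E'
import numpy as np, cv2
from scipy.spatial.transform import Rotation as R
from workcell import robot, planner, status, optics
def snap(name, fn=None):
    K=optics.get_calibration(name); p,d=optics.camera(name)
    if fn: cv2.imwrite('pics/'+fn+'.png',p[:,:,::-1]); np.savez('pics/'+fn,p=p,d=d,K=np.array(K,dtype=object))
    return p,d,K
def load(fn):
    z=np.load('pics/'+fn+'.npz',allow_pickle=True); return z['p'],z['d'],z['K'].item()
def cloud(d,K):
    h,w=d.shape; uv=np.stack(np.meshgrid(np.arange(w),np.arange(h)),-1).reshape(-1,1,2).astype(np.float64)
    M=np.array([[K['fx'],0,K['cx']],[0,K['fy'],K['cy']],[0,0,1.]])
    n=cv2.undistortPoints(uv,M,np.array(K['D'],float)).reshape(h,w,2)
    P=np.stack([n[...,0]*d,-n[...,1]*d,-d],-1)
    W=P@R.from_quat(K['orientation']).as_matrix().T+np.array(K['origin'])
    W[d<=0]=np.nan; return W
E
python3 - <<'E'
from h import *
for n in ['scene','side']:
    p,d,K=snap(n,n+'0'); print(n,K)
print(status.get_obs())
E
```

```text
scene {'fx': 520.25597568292, 'fy': 520.25597568292, 'cx': 276.7174429275493, 'cy': 214.25200666409413, 'D': array([-0.15150726,  0.        ,  0.        ,  0.        ,  0.        ]), 'origin': array([1.49639028, 0.08722725, 1.3741419 ]), 'orientation': array([0.22603686, 0.23125016, 0.68107585, 0.65693712])}
side {'fx': 414.4938277616343, 'fy': 414.4938277616343, 'cx': 270.8923346900136, 'cy': 204.79680912156957, 'D': array([0.03342893, 0.        , 0.        , 0.        , 0.        ]), 'origin': array([-0.10782898,  0.85667532,  0.69206321]), 'orientation': array([-0.14590092,  0.46581622,  0.8243625 , -0.2866263 ])}
{'time_s': 0.1, 'qpos': array([-1.43029454e+00,  2.63505638e-01, -4.88627731e-02,  1.25940045e+00,
       -1.10573627e-05,  1.41548732e+00]), 'qd': array([-0.00045416,  0.00013092,  0.0022297 ,  0.00047268, -0.00108138,
        0.00044129]), 'tau': array([ 3.17923405e-03, -6.38578749e+01,  3.85062075e+01,  9.99175332e-03,
       -1.41955838e-04,  7.93637753e-06]), 'tool_pos': array([ 0.1529931 , -0.50192154,  0.19146129]), 'ee_rot': array([ 9.89081805e-01,  1.47366708e-01, -1.92841405e-06, -4.86297021e-04]), 'wrist_force': array([0.21433793, 0.21371969, 0.20218981]), 'wrist_torque': array([ 0.03068795, -0.00610425, -0.00621528]), 'grip_force': 0.0, 'opening': 0.08521607309181843}
```

```bash
python3 -c "
import cv2,numpy as np
for n in ['scene0','side0']:
    cv2.imwrite('pics/'+n+'b.png',cv2.resize(cv2.imread('pics/'+n+'.png'),(800,600),interpolation=cv2.INTER_CUBIC))"
```

```text
(no output)
```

View pics/scene0b.png

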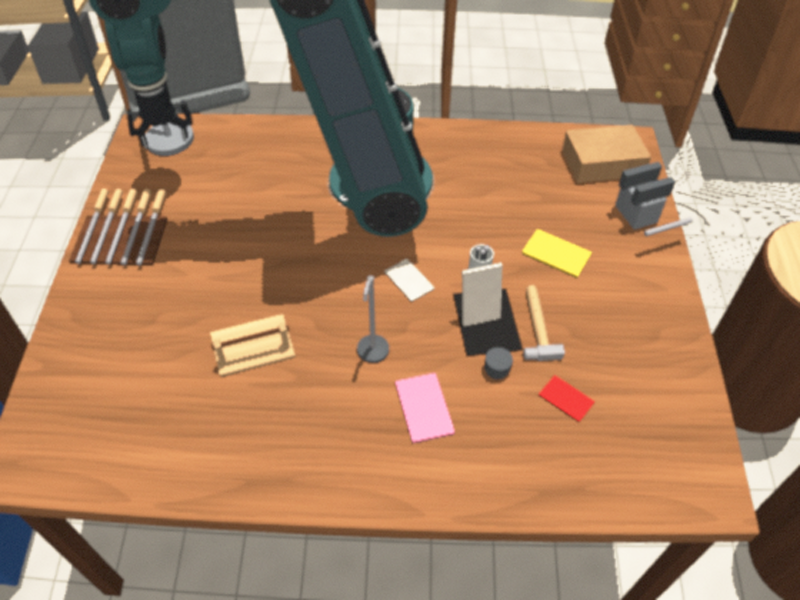

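View pics/side0b.png

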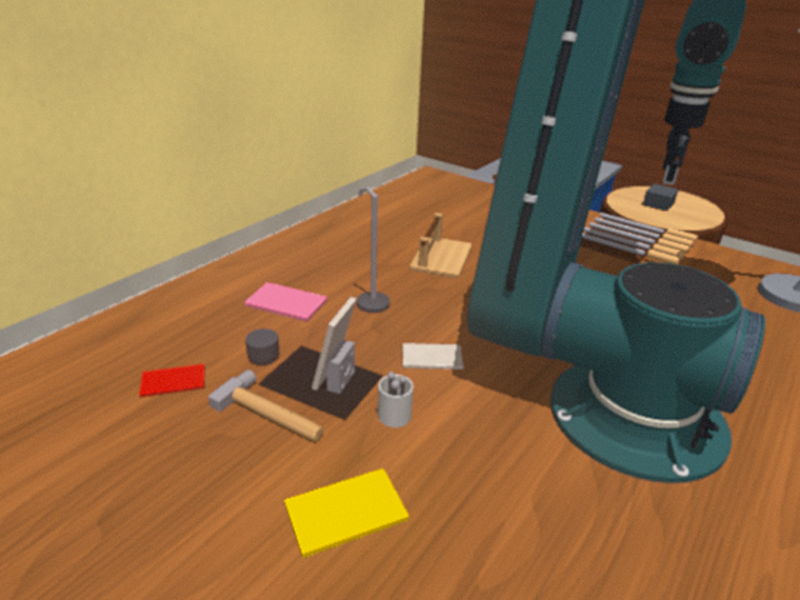

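The scene view shows the board at about (482,295), with the block hidden behind it. The tin is at (481,255), the stake at (497,363), the stand foot at (372,348) and the rack at (252,345). The side view shows the block's hollows facing the robot and the board leaning on the block's far face. Next I'll fit poses from the depth data.

```bash
cat > meas.py <<'E'
from h import *
s=1.4286
def box(n,x0,y0,x1,y1):
    p,d,K=load(n); W=cloud(d,K); sl=np.s_[int(y0/s):int(y1/s),int(x0/s):int(x1/s)]
    return W[sl].reshape(-1,3),p[sl].reshape(-1,3).astype(int)
def rect(P,t):
    (c,sz,a)=cv2.minAreaRect((P[:,:2]*1000).astype(np.float32)); print(t,np.round(c,1),np.round(sz,1),round(a,1),'n',len(P))
def st(P,t): print(t,len(P),'min',np.nanpercentile(P,2,axis=0).round(4),'max',np.nanpercentile(P,98,axis=0).round(4),'med',np.nanmedian(P,axis=0).round(4))
W,c=box('scene0',450,280,525,358); m=(c.max(1)<60)&(W[:,2]<.012); rect(W[m],'pad'); print('padz',np.nanmedian(W[m,2]))
W,c=box('scene0',455,255,510,335); m=(c.min(1)>140)&(W[:,2]>.01)&(W[:,0]<.7); B=W[m]; B=B[B[:,2]<.16]
for _ in range(3):
    c0=B.mean(0); n=np.linalg.svd(B-c0)[2][2]; B=B[abs((B-c0)@n)<.004]
n*=np.sign(n[0]); print('board n',n,'tilt',np.degrees(np.arcsin(n[2])),'yaw',np.degrees(np.arctan2(n[1],n[0])))
y=np.cross([0,0,1],n);y/=np.linalg.norm(y);z=np.cross(n,y)
q=np.c_[(B-c0)@y,(B-c0)@z]; lo,hi=np.percentile(q,.7,axis=0),np.percentile(q,99.3,axis=0); print('size',hi-lo)
C=c0+y*(lo+hi)[0]/2+z*(lo+hi)[1]/2-n*.005; print('board centre',C,'z',z,'y',y); print('zmax',np.nanmax(B[:,2]),'foot',C-z*.075,'top',C+z*.075)
for nm,b in [('scene0',(200,305,305,385)),('side0',(400,200,480,280))]:
    W,c=box(nm,*b); m=(W[:,2]>.007)&(W[:,2]<.02); rect(W[m],nm+' rackbase'); st(W[m],'')
    m=(W[:,2]>.065)&(W[:,2]<.095); rect(W[m],nm+' dowel'); st(W[m],'')
    D=W[m]; u=np.linalg.svd(D-D.mean(0))[2][0]; print('dir',u,np.degrees(np.arctan2(u[1],u[0])))
W,c=box('side0',320,335,360,395); m=(W[:,2]>.012)&(abs(c.max(1)-c.min(1))<25)&(W[:,2]<.08); st(W[m],'block side'); rect(W[m],'block')
m2=m&(W[:,2]>.069-.006); rect(W[m2],'blocktop')
for nm,b in [('side0',(375,365,420,430)),('scene0',(465,240,497,275))]:
    W,c=box(nm,*b); m=W[:,2]>.02; st(W[m],'tin'); rect(W[m&(W[:,0]<.5)],'tin')
for nm,b in [('scene0',(480,343,515,385)),('side0',(242,325,285,368))]:
    W,c=box(nm,*b); m=W[:,2]>.035; st(W[m],'anvil'); rect(W[m],'anvil')
W,c=box('scene0',350,270,395,365); m=W[:,2]>.004; rect(W[m&(W[:,2]<.03)],'stand foot'); st(W[m&(W[:,2]>.06)],'pole')
W,c=box('side0',355,180,392,315); st(W[(W[:,2]>.03)&(W[:,0]<.75)],'pole side')
E
python3 meas.py
```

```text
pad [474.7 266.2] [169.1 124.2] 9.1 n 799
padz 0.00497528060597463
board n [0.24959025 0.96055042 0.12266863] tilt 7.046142145826294 yaw 75.43432491917602
size [0.07956422 0.13698778]
board centre [0.439656   0.24617511 0.08550304] z [-0.03084988 -0.11872606  0.99244768] y [-0.96786001  0.25148958  0.        ]
zmax 0.15622340788327027 foot [0.44196975 0.25507957 0.01106947] top [0.43734226 0.23727066 0.15993662]
scene0 rackbase [ 555.5 -267.4] [219.5 239.6] 5.8 n 1309
 1309 min [ 0.4837 -0.3521  0.0073] max [ 0.6383 -0.1765  0.0186] med [ 0.5698 -0.2615  0.0122]
scene0 dowel [ 591.3 -251.2] [ 26.9 165.8] 20.4 n 246
 246 min [ 0.5603 -0.3285  0.0696] max [ 0.6212 -0.1763  0.0877] med [ 0.59   -0.2508  0.0792]
dir [ 0.33809495 -0.94109049  0.00636397] -70.2387324782291
side0 rackbase [ 602.5 -377.3] [119.3 426.6] 20.1 n 719
 719 min [ 0.486  -0.3475  0.0082] max [ 0.6154 -0.172   0.0176] med [ 0.549  -0.2513  0.0136]
side0 dowel [ 588.  -247.3] [ 20.7 170. ] 20.7 n 126
 126 min [ 0.5539 -0.3215  0.066 ] max [ 0.6206 -0.1712  0.087 ] med [ 0.5785 -0.2295  0.0808]
dir [-0.34914776  0.936
[... 286 characters left out ...]
ed [0.3102 0.2657 0.0533]
tin [316.4 256.6] [54.5 57.3] 5.5 n 666
tin 338 min [0.2901 0.2113 0.0296] max [0.4511 0.28   0.1552] med [0.3323 0.2518 0.0644]
tin [373.7 250.5] [ 65. 173.] 80.4 n 338
anvil 269 min [0.5779 0.2567 0.0358] max [0.6328 0.3111 0.0504] med [0.6066 0.2834 0.0443]
anvil [604.6 283.1] [57.7 61.2] 84.8 n 269
anvil 303 min [0.5727 0.2582 0.0362] max [0.6271 0.3132 0.0482] med [0.5965 0.2878 0.0456]
anvil [599.7 285.1] [56.8 60.2] 46.9 n 303
stand foot [460.8  -2.3] [273.8 107.4] 2.2 n 549
pole 203 min [ 0.5583 -0.0021  0.0627] max [0.6046 0.0147 0.2627] med [0.5648 0.0084 0.1903]
pole side 333 min [0.5526 0.0037 0.0346] max [0.6004 0.0178 0.2593] med [0.5575 0.0126 0.1614]
```

```bash
cat > meas2.py <<'E'
from meas import *
print('-----')
W,c=box('scene0',455,255,510,335); ok=(c.min(1)>120)&(c.max(1)-c.min(1)<60)&(W[:,2]>.012)&(W[:,0]>.40)&(W[:,0]<.52)
def fit(A,n0):
    n=n0; c0=np.median(A,0)
    for t in (.015,.008,.004,.003,.003):
        A_=A[abs((A-c0)@n)<t]; c0=A_.mean(0); n=np.linalg.svd(A_-c0)[2][2]; n*=np.sign(n@n0)
    return A_,c0,n
a=np.radians(14);w=np.radians(8)
n0=np.array([np.cos(a)*np.cos(w),np.cos(a)*np.sin(w),np.sin(a)])
B,c0,n=fit(W[ok],n0)
y=np.cross([0,0,1],n);y/=np.linalg.norm(y);z=np.cross(n,y)
q=np.c_[(B-c0)@y,(B-c0)@z]; lo,hi=np.percentile(q,.5,axis=0),np.percentile(q,99.5,axis=0)
print('n',len(B),ok.sum(),'size',hi-lo,'tilt',np.degrees(np.arcsin(n[2])),'yaw',np.degrees(np.arctan2(n[1],n[0])))
C=c0+y*(lo+hi)[0]/2+z*(lo+hi)[1]/2-n*.005; print('C',C,'z',z,'foot',C-z*.075,'top',C+z*.075)
print('rect',cv2.minAreaRect((q*1000).astype(np.float32)))
# side: -x face of board above block
W,c=box('side0',318,295,358,350); A=W[(W[:,2]>.085)&(W[:,0]<.5)&(c.min(1)>60)]; st(A,'side board')
print('dist along n of side pts from centre plane', np.percentile((A-C)@n,[5,25,50,75,95]).round(4)); 
q=(A-C)@y; print('y ext',np.percentile(q,[1,99]), 'z', np.percentile((A-C)@z,[1,99]))
# block hollow face
W,c=box('side0',322,335,360,395); A=W[(W[:,2]>.015)&(W[:,2]<.066)]; 
B2,c2,n2=fit(A,-np.array([np.cos(w),np.sin(w),0])); print('block face n',n2,np.degrees(np.arctan2(-n2[1],-n2[0])),'c',c2,len(B2),len(A)); st(B2,'bf')
W,c=box('scene0',190,295,315,395); m=(W[:,2]>.0095)&(W[:,2]<.016)&(W[:,0]>.47)&(W[:,0]<.65)&(W[:,1]>-.37)&(W[:,1]<-.15)
u=np.array([np.cos(np.radians(20.4)),np.sin(np.radians(20.4))]);v=np.array([-u[1],u[0]])
for nm in('scene0','side0'):
    W,c=box(nm,*((190,295,315,395) if nm=='scene0' else (395,200,485,285))); L=W[:,:2]-[.561,-.261]
    m=(W[:,2]>.0095)&(W[:,2]<.016); lx,ly=L@u,L@v; k=m&(abs(lx)<.075)&(abs(ly)<.1)
    print(nm,'base lx',np.percentile(lx[k],[1,99]),'ly',np.percentile(ly[k],[1,99]),'z',np.median(W[k,2]))
    k=(W[:,2]>.07)&(W[:,2]<.09); print(' dowel lx',np.percentile(lx[k],[3,50,97]),'ly',np.percentile(ly[k],[1,99]),'slope',np.polyfit(ly[k],lx[k],1),'z',np.percentile(W[k,2],[50,97]))
E
python3 meas2.py | sed '1,/-----/d'
```

```text
n 690 1005 size [0.08812194 0.14737374] tilt 14.754697641630651 yaw 17.273349736621245
C [0.45515793 0.24680106 0.08269293] z [-0.24319486 -0.07562269  0.96702506] foot [0.47339755 0.25247276 0.01016605] top [0.43691832 0.24112936 0.15521981]
rect ((0.707611083984375, -4.402496337890625), (89.81012725830078, 148.51437377929688), 0.16783246397972107)
side board 362 min [0.4243 0.2034 0.0886] max [0.4576 0.2898 0.154 ] med [0.4386 0.2546 0.1329]
dist along n of side pts from centre plane [-0.0037 -0.0032 -0.0026  0.0016  0.0054]
y ext [-0.04254069  0.04749561] z [0.00544434 0.07338553]
block face n [-0.98776415 -0.15545389 -0.01249308] 8.943825147172694 c [0.43385803 0.24403214 0.03920456] 116 339
bf 116 min [0.4263 0.2149 0.018 ] max [0.44   0.2795 0.0643] med [0.434  0.2343 0.0376]
scene0 base lx [-0.05956823  0.06036846] ly [-0.08432118  0.0798299 ] z 0.012522066347206429
 dowel lx [0.02211037 0.03163472 0.03878443] ly [-0.08285537  0.0798737 ] slope [0.01104782 0.03126386] z [0.07932781 0.08649486]
side0 base lx [-0.05952372  0.05675956] ly [-0.08423404  0.0851804 ] z 0.013581044823976374
 dowel lx [0.02085277 0.02780792 0.03886003] ly [-0.07775099  0.08571962] slope [-0.00060053  0.02860374] z [0.08117561 0.08691564]
```

```bash
cat > plan.py <<'E'
from h import *
C=np.array([.4565,.2475,.0787]); yw=np.radians(17.3); a=np.radians(14.4)
def frame(yaw,tilt,sgn):  # tilt>0: top leans back along -yaw dir; returns board axes and tool quaternion
    u=np.array([np.cos(yaw),np.sin(yaw),0]); k=np.array([0,0,1.])
    n=u*np.cos(tilt)+k*np.sin(tilt); z=-u*np.sin(tilt)+k*np.cos(tilt)
    ty=sgn*n; tz=-z; return n,z,R.from_matrix(np.c_[np.cross(ty,tz),ty,tz]).as_quat()
GO=.028 # TCP offset from board centre along board z
def grasp(sgn=1,bias=.0015):
    n,z,q=frame(yw,a,sgn); return C+z*GO+n*bias,n,z,q
RO=np.array([.561,-.261,0]); ry=np.radians(20.4); ru=np.array([np.cos(ry),np.sin(ry),0])
def place(sgn=1,tilt=20):
    t=np.radians(tilt); n,z,q=frame(ry,-t,sgn)
    b=n; x=30+(-6-63*np.sin(t))/np.cos(t); Cc=RO+ru*x/1000+[0,0,.012]+z*.075-b*.005
    return Cc+z*GO,n,z,q
def via(sgn=1): return np.array([.42,0,.38]),frame(np.radians(19),0,sgn)[2]
E
python3 - <<'E'
from plan import *
for s in (1,-1):
    p,n,z,q=grasp(s); P,N,Z,Q=place(s); v,vq=via(s)
    print(s,'grasp',p,'place',P)
    for t,pp,qq in [('pre',p+z*.09,q),('g',p,q),('up',p+[0,0,.2],q),('via',v,vq),('preplace',P-ru*.02+[0,0,.2],Q),('place',P,Q),('ret',P+Z*.1,Q)]:
        r=planner.inverse_kinematics(pp,qq); print(t,None if r is None else np.round(r,2))
E
```

```text
1 grasp [0.45123885 0.24586133 0.10619336] place [ 0.59025671 -0.25011953  0.11049844]
pre [ 0.35  0.02 -0.38  0.92 -0.01  1.62]
g [ 0.35  0.11 -0.53  0.68 -0.01  1.61]
up [ 0.35  0.03 -0.06  1.22 -0.01  1.61]
via [-0.19  0.09  0.24  1.72  0.    1.04]
preplace None
place [-0.41  0.73  0.47  1.57 -0.24  0.84]
ret [-0.38  0.81  0.9   1.93 -0.23  0.87]
-1 grasp [0.45123885 0.24586133 0.10619336] place [ 0.59025671 -0.25011953  0.11049844]
pre [ 0.35  0.02 -0.38  0.92 -0.01 -1.52]
g [ 0.35  0.11 -0.53  0.68 -0.01 -1.53]
up [ 0.35  0.03 -0.06  1.22 -0.01 -1.53]
via [-0.19  0.09  0.24  1.72  0.   -2.1 ]
preplace None
place [-0.41  0.73  0.47  1.57 -0.24 -2.3 ]
ret [-0.38  0.81  0.9   1.93 -0.23 -2.27]
```

```bash
python3 - <<'E'
from plan import *
p,n,z,q=grasp(); v,vq=via()
robot.reach(v,vq); robot.set_gripper(.055); robot.reach(p+z*.08,q)
pw,d,K=snap('wrist','w1'); ps,_,_=snap('side','s1')
cv2.imwrite('pics/v1.png',np.hstack([cv2.resize(pw,(400,300)),cv2.resize(ps[130:310,150:390],(400,300),interpolation=cv2.INTER_CUBIC)])[:,:,::-1])
o=status.get_obs(); print(o['time_s'],o['tool_pos'],p+z*.08)
W=cloud(d,K).reshape(-1,3); m=(np.linalg.norm(W-C,axis=1)<.13)&(W[:,2]>.12)&(W[:,2]<.17)
L=(W[m]-C)@np.c_[n,np.cross(z,n),z]; print(m.sum(),np.nanpercentile(L,[1,50,99],axis=0))
m=(np.linalg.norm(W-C,axis=1)<.13)&(W[:,2]>.06)&(W[:,2]<.075); Bk=W[m]; print(len(Bk),cv2.minAreaRect((Bk[:,:2]*1000).astype(np.float32)))
E
```

```text
3.9333 [0.43327982 0.23943438 0.18442074] [0.4322437  0.239945   0.18368002]
1654 [[-0.00524952 -0.04217174  0.05749886]
 [-0.00013398  0.00583377  0.07387391]
 [ 0.0044225   0.0460984   0.07540397]]
1740 ((390.7908935546875, 248.03582763671875), (127.54596710205078, 78.43270111083984), 5.847298622131348)
```

View pics/v1.png

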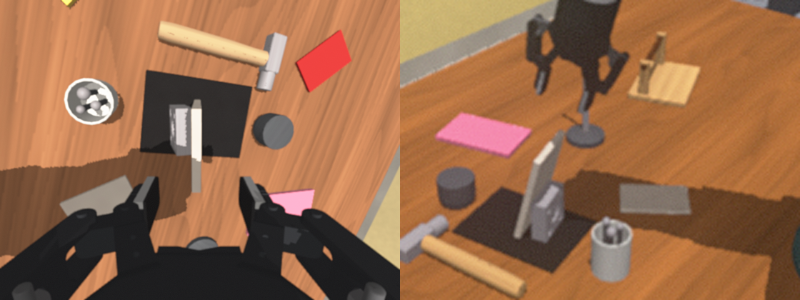

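The wrist view puts the board edge-on at (196,145), midway between the open fingers, and its cloud agrees with my pose to within 2 mm. I'll grasp and lift.

```bash
python3 - <<'E'
from plan import *
p,n,z,q=grasp()
robot.move_l(p,speed=.08); f0=status.get_obs()['wrist_force']
robot.set_gripper(.0,30); o=status.get_obs(); print(o['opening'],o['grip_force'],o['wrist_force']-f0)
robot.move_l(np.array(o['tool_pos'])+[.004,.001,.02],speed=.05); robot.move_l(p+[0.004,0.001,.2],speed=.12)
o=status.get_obs(); print(o['time_s'],o['opening'],o['grip_force'],o['tool_pos'])
v,vq=via(); robot.reach(v,vq)
ps,d,K=snap('side','s2'); pc,dc,Kc=snap('scene','c2')
cv2.imwrite('pics/v2.png',np.hstack([cv2.resize(ps[60:300,120:440],(400,300)),cv2.resize(pc[80:290,200:480],(400,300))])[:,:,::-1])
o=status.get_obs(); T=R.from_quat(o['ee_rot']).as_matrix(); print(o['time_s'],o['tool_pos'])
for dd,KK in((d,K),(dc,Kc)):
    W=cloud(dd,KK).reshape(-1,3); L=(W-o['tool_pos'])@T; m=(abs(L[:,0])<.055)&(abs(L[:,1])<.014)&(L[:,2]>.01)&(L[:,2]<.12)
    L=L[m]; print(len(L),np.percentile(L,[1,50,99],axis=0).round(4),np.linalg.svd(L-L.mean(0))[2][2], L.mean(0))
E
```

```text
0.009155880990549798 33.96589994430542 [-2.10883981 -1.19410327  4.43261554]
7.775 0.008571885463988165 33.47547948360443 [0.45498795 0.24676907 0.30561689]
8.875 [0.41995976 0.00101493 0.3796747 ]
411 [[-0.0426 -0.0055  0.0114]
 [ 0.0254 -0.004   0.0541]
 [ 0.0484  0.0052  0.1004]] [-0.05527956  0.99838515  0.01308661] [ 0.01641627 -0.0027206   0.05464358]
700 [[-0.0449 -0.0021  0.0107]
 [-0.0016  0.0032  0.0543]
 [ 0.0435  0.0086  0.1014]] [-0.0060085   0.99992726  0.01045795] [-0.00103201  0.00322818  0.05487217]
```

View pics/v2.png

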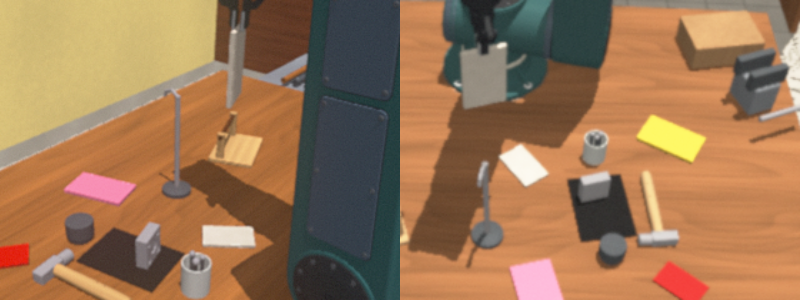

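The board is held straight, with its foot about 102 mm beyond the TCP, and the block still stands at about (148,245) in the left half. Next I'll carry the board to the rack.

```bash
cat >> plan.py <<'E'
def place2(tilt=18.5,dy=-.001):
    t0=np.radians(20); x=30+(-6-63*np.sin(t0))/np.cos(t0); t=np.radians(tilt); n,z,q=frame(ry,-t,1)
    rv=np.array([-ru[1],ru[0],0])
    return RO+ru*x/1000+rv*dy+[0,0,.012]+z*(.075+GO)-n*.005,n,z,q
E
python3 - <<'E'
from plan import *
P,n,z,q=place2(); up=frame(ry,0,1)[2]
pre=P-ru*.03+[0,0,.06]; hi=np.array([.50,-.235,.34])
for a in ((hi,up),(pre,q)): print(a[0],planner.inverse_kinematics(*a))
robot.reach(hi,up); robot.reach(pre,q)
robot.move_l(P+[0,0,.012],speed=.06); f0=status.get_obs()['wrist_force']
ps,_,_=snap('side','s3'); pc,_,_=snap('scene','c3')
cv2.imwrite('pics/v3.png',np.hstack([cv2.resize(ps[100:220,250:410],(400,300),interpolation=cv2.INTER_CUBIC),cv2.resize(pc[160:280,100:260],(400,300),interpolation=cv2.INTER_CUBIC)])[:,:,::-1])
for i in range(16):
    h=.012-.0015*(i+1); robot.move_l(P+[0,0,h],speed=.03); o=status.get_obs(); f=o['wrist_force']-f0
    if f[2]>3: break
print(h,f,o['time_s'],o['tool_pos'],P)
E
```

```text
[ 0.5   -0.235  0.34 ] [-0.58687111  0.32410151  0.44072737  1.68742219  0.          0.62787805]
[ 0.56006034 -0.26241637  0.17126386] [-0.44927268  0.64211363  0.47848609  1.63497892 -0.23083787  0.79200073]
-0.0014999999999999996 [2.65219198 0.82722102 8.90622917] 14.0917 [ 0.58878848 -0.25208049  0.11063561] [ 0.5881788  -0.25195921  0.11126386]
```

View pics/v3.png

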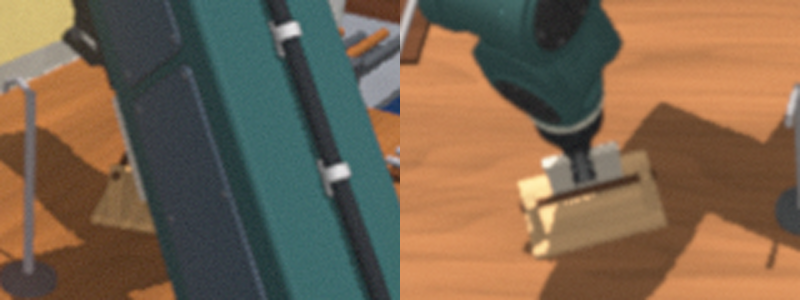

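```bash
python3 - <<'E'
from plan import *
P,n,z,q=place2(); 
robot.set_gripper(.045); robot.dwell(.3)
robot.move_l(P+z*.07,speed=.08); up=frame(ry,0,1)[2]
robot.reach(np.array([.40,-.17,.36]),up)
pc,d,K=snap('scene','c4'); ps,d2,K2=snap('side','s4'); print(status.get_obs()['time_s'])
cv2.imwrite('pics/v4.png',np.hstack([cv2.resize(ps[100:220,250:410],(400,300),interpolation=cv2.INTER_CUBIC),cv2.resize(pc[160:280,100:260],(400,300),interpolation=cv2.INTER_CUBIC)])[:,:,::-1])
rv=np.array([-ru[1],ru[0],0])
for dd,KK in((d,K),(d2,K2)):
    W=cloud(dd,KK).reshape(-1,3); L=(W-RO)@np.c_[ru,rv,[0,0,1]]
    m=(abs(L[:,0])<.08)&(abs(L[:,1])<.1)&(L[:,2]>.09)&(L[:,2]<.17); L=L[m]; print(len(L),np.percentile(L,[1,50,99],axis=0).round(4))
    for lo,hi in((.09,.105),(.12,.135),(.14,.15)):
        k=(L[:,2]>lo)&(L[:,2]<hi); print(k.sum(),L[k].mean(0).round(4) if k.any() else '')
    x,r=np.linalg.lstsq(np.c_[L[:,1:],np.ones(len(L))],L[:,0],rcond=None)[:2]; print('yaw,tilt',np.degrees(np.arctan(x[:2])))
E
```

```text
17.125
310 [[ 0.0269 -0.0444  0.0907]
 [ 0.0424  0.0002  0.1365]
 [ 0.0531  0.045   0.1595]]
52 [0.0304 0.0003 0.0971]
44 [0.0411 0.0003 0.1272]
38 [ 0.0473 -0.0033  0.1461]
yaw,tilt [ 0.27295606 15.87106973]
253 [[ 0.0179 -0.0453  0.0909]
 [ 0.0331  0.0127  0.127 ]
 [ 0.0496  0.0484  0.1581]]
49 [0.0219 0.0124 0.0971]
51 [0.0334 0.0107 0.1273]
37 [0.0398 0.0134 0.1453]
yaw,tilt [ 2.20864941 21.15165008]
```

View pics/v4.png

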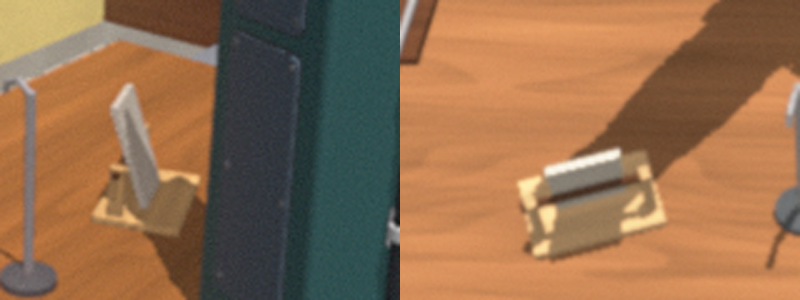

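The board leans on the dowel at about 20° and is centred within 1 mm. Now I'll measure the unobstructed block.

```bash
python3 - <<'E'
from plan import *
robot.set_gripper(0.0)
def pr(W,t):
    m=(abs(W[:,0]-.44)<.07)&(abs(W[:,1]-.25)<.07)
    A=W[m]; T=A[(A[:,2]>.066)&(A[:,2]<.08)]; print(t,'top',len(T),cv2.minAreaRect((T[:,:2]*1000).astype(np.float32)),np.median(T[:,2]))
    S=A[(A[:,2]>.015)&(A[:,2]<.062)]; c=np.median(S,0)
    for i in range(5):
        k=S[abs((S-c)@n)<(.006 if i<2 else .003)] if i else S[abs(S[:,0]-c[0])<.02]; c=k.mean(0); e=np.linalg.svd((k-c)[:,:2])[2][1]; n=np.r_[e*np.sign(e[0]),0]
    y=np.array([-n[1],n[0],0]); print('  face',len(k),c,np.degrees(np.arctan2(n[1],n[0])),'y centre pt',c+y*(np.percentile((k-c)@y,1)+np.percentile((k-c)@y,99))/2,np.ptp((k-c)@y))
v=np.array([.36,.19,.30]); up=frame(np.radians(15),0,1)[2]
for nm in('c4','s4'): p,d,K=load(nm); pr(cloud(d,K).reshape(-1,3),nm)
robot.reach(np.array([.40,.0,.36]),up); robot.reach(np.array([.375,.21,.25]),up)
p,d,K=snap('wrist','w5'); cv2.imwrite('pics/v5.png',p[:,:,::-1]); pr(cloud(d,K).reshape(-1,3),'w5')
E
```

```text
c4 top 133 ((442.33795166015625, 247.7852783203125), (29.873659133911133, 66.71051788330078), 17.286685943603516) 0.0703631576483783
  face 140 [0.45227679 0.25059092 0.03861202] 15.183321642900818 y centre pt [0.4521249  0.25115061 0.03861202] 0.06594459967010013
s4 top 191 ((440.63018798828125, 247.8090362548828), (25.040302276611328, 69.85993194580078), 16.052339553833008) 0.07065186213390717
  face 123 [0.43330864 0.24504401 0.03735814] 9.560581721244167 y centre pt [0.43295599 0.24713778 0.03735814] 0.06899341123480429
w5 top 1136 ((440.8323059082031, 248.53533935546875), (24.59000587463379, 65.12977600097656), 16.76885414123535) 0.06869785193939554
  face 248 [0.42925598 0.24600405 0.03852316] 16.92499720143752 y centre pt [0.42941535 0.24548035 0.03852316] 0.06507113238489617
```

View pics/v5.png

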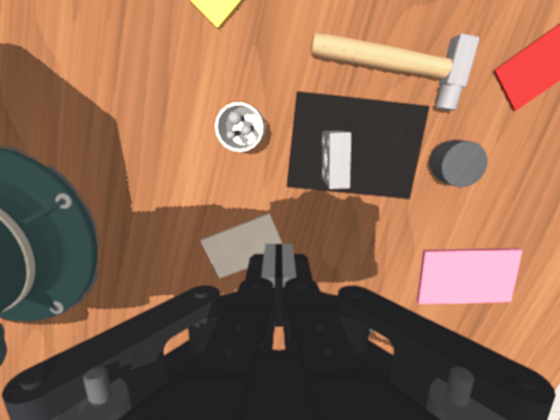

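The block centre is at (0.441,0.2485) with yaw 16.8°, and it stands at about (338,160) in the wrist view. The tin's near edge is well clear behind the push start. I'll push slowly with the closed fingertips.

```bash
python3 - <<'E'
from plan import *
b=np.radians(16.8); u=np.array([np.cos(b),np.sin(b),0]); c=np.array([.4408,.2485,.057])
vv=np.array([-u[1],u[0],0]); best=None
for s in(1,-1):
    q=R.from_matrix(np.c_[s*u,-s*vv,[0,0,-1]]).as_quat(); r=planner.inverse_kinematics(c-u*.038+[0,0,.12],q)
    print(s,r); 
    if r is not None and (best is None or abs(r[5])<abs(best[1][5])): best=(q,r)
q=best[0]; robot.reach(c-u*.038+[0,0,.12],q); robot.move_l(c-u*.038,speed=.1)
f0=status.get_obs()['wrist_force']; log=[]; k=0; hit=False
for i in range(30):
    s=-.030+.002*i; robot.move_l(c+u*s,speed=.04); f=-(status.get_obs()['wrist_force']-f0)@u; log.append((round(s,3),round(float(f),2)))
    hit|=f>.7
    if s>.0 and abs(f)<.35:
        k+=1
        if k>=2: break
    else: k=0
    if s>.012: break
print(log,status.get_obs()['time_s'])
robot.dwell(.3); p,d,K=snap('side','s6'); pc,d2,K2=snap('scene','c6')
cv2.imwrite('pics/v6.png',np.hstack([cv2.resize(p[130:310,150:390],(400,300),interpolation=cv2.INTER_CUBIC),cv2.resize(pc[160:265,290:430],(400,300),interpolation=cv2.INTER_CUBIC)])[:,:,::-1])
E
```

```text
1 [ 0.35702155  0.1729847  -0.21026226  1.18754936  0.         -3.07778642]
-1 [ 0.35702155  0.1729847  -0.21026226  1.18754936  0.          0.06380623]
[(-0.03, -0.17), (-0.028, -0.72), (-0.026, 0.16), (-0.024, -0.6), (-0.022, -0.13), (-0.02, 0.32), (-0.018, -0.61), (-0.016, -0.41), (-0.014, -0.32), (-0.012, -0.36), (-0.01, 0.05), (-0.008, -0.71), (-0.006, -0.45), (-0.004, 0.21), (-0.002, -0.32), (0.0, -0.73), (0.002, -0.79), (0.004, -0.73), (0.006, -0.23), (0.008, -0.17)] 27.1833
```

View pics/v6.png

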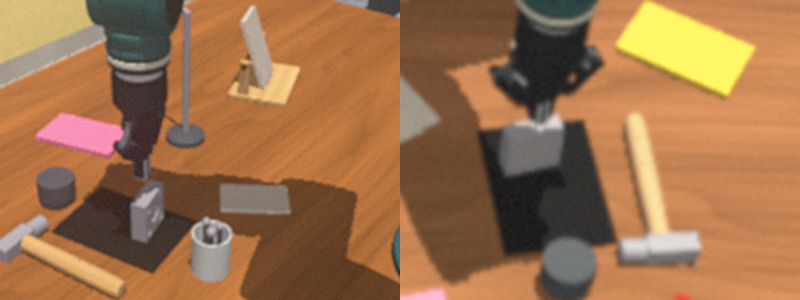

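```bash
python3 - <<'E'
from plan import *
o=status.get_obs(); print(o['tool_pos'],o['wrist_force'],o['opening'])
b=np.radians(16.8); u=np.array([np.cos(b),np.sin(b),0]); vv=np.array([-u[1],u[0],0]); c=np.array([.4408,.2485,0])
for nm in('s6','c6'):
    p,d,K=load(nm); W=cloud(d,K).reshape(-1,3); L=(W-c)@np.c_[u,vv,[0,0,1]]
    for z in np.arange(.01,.12,.01):
        m=(abs(L[:,0])<.06)&(abs(L[:,1])<.03)&(abs(L[:,2]-z)<.005); print(nm,round(z,3),m.sum(),np.percentile(L[m,0],[5,50,95]).round(4) if m.any() else '', np.percentile(L[m,1],[5,95]).round(4) if m.any() else '')
p,_,_=load('s6'); cv2.imwrite('pics/v7.png',cv2.resize(p[200:290,200:320],(800,600),interpolation=cv2.INTER_CUBIC)[:,:,::-1])
E
```

```text
[0.44847219 0.25082024 0.05701289] [-0.46918744  0.58402751  0.14638585] 0.00013207015577868653
s6 0.01 410 [-0.0534 -0.0171  0.0559] [-0.0247  0.0277]
s6 0.02 28 [-0.012  -0.0107 -0.0041] [-0.0272  0.0279]
s6 0.03 47 [-0.0121 -0.0102  0.0009] [-0.0219  0.0297]
s6 0.04 21 [-0.012  -0.0111 -0.0028] [-0.0263  0.0288]
s6 0.05 30 [-0.0122 -0.011  -0.0071] [-0.0258  0.0299]
s6 0.06 34 [-0.0119 -0.0108 -0.0071] [-0.027   0.0286]
s6 0.07 164 [-0.0116 -0.0007  0.0109] [-0.026   0.0285]
s6 0.08 0  
s6 0.09 0  
s6 0.1 15 [-0.002   0.004   0.0192] [-0.0047  0.0089]
s6 0.11 37 [-0.0019  0.0034  0.0203] [-0.0039  0.0127]
c6 0.01 154 [-0.036   0.0242  0.0553] [-0.0281  0.0261]
c6 0.02 28 [0.0076 0.0112 0.0138] [-0.0269  0.0246]
c6 0.03 31 [0.0071 0.0119 0.0155] [-0.0263  0.0275]
c6 0.04 29 [0.0077 0.0117 0.0147] [-0.0269  0.0227]
c6 0.05 37 [0.0085 0.0119 0.0164] [-0.0243  0.0271]
c6 0.06 38 [-0.0037  0.0108  0.0152] [-0.027   0.0269]
c6 0.07 101 [-0.0096  0.0033  0.013 ] [-0.0258  0.028 ]
c6 0.08 2 [-0.0012  0.0069  0.0149] [-0.025  -0.0213]
c6 0.09 0  
c6 0.1 7 [0.0158 0.0191 0.0194] [-0.0074  0.0044]
c6 0.11 20 [0.0052 0.0162 0.0201] [-0.0137  0.0106]
```

View pics/v7.png

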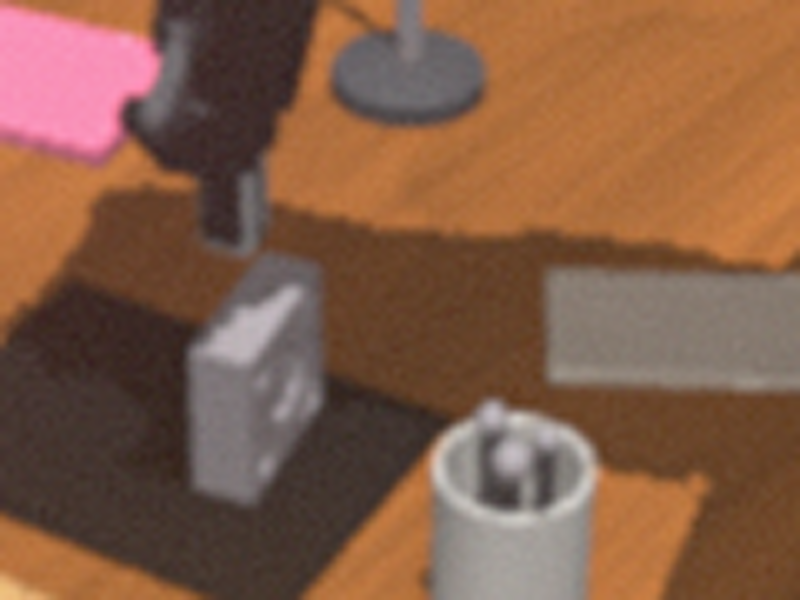

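The block still stands and the fingertips are above its top: they are at about (230,245) and the block top is at (260,280). I'll check where the tips really are relative to the TCP.

```bash
python3 - <<'E'
from plan import *
def tips(nm,p0,q):
    p,d,K=load(nm); L=((cloud(d,K)-p0)@R.from_quat(q).as_matrix()).reshape(-1,3)
    m=(abs(L[:,0])<.03)&(abs(L[:,1])<.06)&(L[:,2]<.03)&(L[:,2]>-.1); A=L[m]; print(nm,len(A))
    for z in np.arange(-.095,.03,.01):
        k=abs(A[:,2]-z)<.005
        if k.sum()>3: print(round(z,3),k.sum(),np.percentile(A[k],[2,98],axis=0).round(3).tolist())
tips('w5',np.array([.375,.21,.25]),frame(np.radians(15),0,1)[2])
p,n,z,q=grasp(); tips('w1',np.array([.4333,.2394,.1844]),q)
o=status.get_obs(); tips('s6',o['tool_pos'],o['ee_rot']); tips('c6',o['tool_pos'],o['ee_rot'])
tips('s2',np.array([.42,.001,.3797]),via()[1]); tips('c2',np.array([.42,.001,.3797]),via()[1])
E
```

```text
w5 10986
-0.095 6106 [[-0.01, -0.036, -0.1], [0.011, 0.038, -0.09]]
-0.085 2559 [[-0.01, -0.03, -0.09], [0.012, 0.032, -0.081]]
-0.075 820 [[-0.012, -0.01, -0.08], [0.011, 0.011, -0.07]]
-0.065 634 [[0.005, -0.012, -0.07], [0.01, 0.014, -0.06]]
-0.055 591 [[0.005, -0.012, -0.06], [0.01, 0.014, -0.05]]
-0.045 276 [[0.005, -0.011, -0.05], [0.01, 0.013, -0.042]]
w1 13222
-0.095 7921 [[-0.01, -0.058, -0.1], [0.013, 0.058, -0.091]]
-0.085 1545 [[0.003, -0.053, -0.09], [0.014, 0.052, -0.08]]
-0.075 1383 [[-0.009, -0.038, -0.08], [0.012, 0.037, -0.07]]
-0.065 1098 [[-0.01, -0.041, -0.07], [0.012, 0.04, -0.06]]
-0.055 880 [[-0.01, -0.04, -0.06], [0.011, 0.04, -0.05]]
-0.045 395 [[-0.009, -0.038, -0.05], [0.011, 0.038, -0.042]]
s6 639
-0.095 59 [[-0.009, -0.04, -0.1], [0.013, 0.037, -0.09]]
-0.085 33 [[-0.01, -0.025, -0.09], [0.012, 0.03, -0.081]]
-0.075 21 [[-0.007, -0.01, -0.078], [0.01, 0.013, -0.071]]
-0.065 41 [[-0.009, -0.008, -0.07], [0.01, 0.015, -0.06]]
-0.055 33 [[-0.012, -0.006, -0.059], [0.01, 0.014, -0.051]]
-0.045 22 [[-0.014, -0.005, -0.05], [0.01, 0.011, -0.042]]
-0.015 184 [[
[... 1763 characters left out ...]
0.091]]
-0.085 12 [[-0.014, -0.011, -0.089], [-0.007, 0.034, -0.082]]
-0.075 10 [[-0.012, -0.008, -0.079], [0.005, 0.02, -0.071]]
-0.065 25 [[-0.013, -0.01, -0.07], [0.006, 0.02, -0.061]]
-0.055 28 [[-0.016, -0.012, -0.059], [0.021, 0.021, -0.05]]
-0.045 70 [[-0.029, -0.007, -0.05], [0.029, 0.016, -0.04]]
-0.035 46 [[-0.028, 0.0, -0.04], [0.029, 0.009, -0.031]]
-0.025 61 [[-0.028, -0.0, -0.03], [0.028, 0.008, -0.02]]
-0.015 55 [[-0.028, -0.001, -0.02], [0.029, 0.007, -0.01]]
-0.005 53 [[-0.029, 0.0, -0.01], [0.028, 0.008, -0.0]]
0.005 55 [[-0.029, -0.001, 0.0], [0.029, 0.007, 0.01]]
0.015 55 [[-0.027, -0.0, 0.01], [0.028, 0.009, 0.02]]
0.025 54 [[-0.027, -0.001, 0.021], [0.028, 0.008, 0.03]]
```

The real fingertips end about 42 mm short of the reported TCP along tool z, seen in all three cameras, so the push passed over the block without touching it. I'll back off, lower by that offset and push again.

```bash
python3 - <<'E'
from plan import *
b=np.radians(16.8); u=np.array([np.cos(b),np.sin(b),0]); c=np.array([.4408,.2485,.057-.0415])
robot.move_l(c-u*.040+[0,0,.0415],speed=.12); robot.move_l(c-u*.040,speed=.08)
f0=np.mean([(robot.dwell(.02),status.get_obs()['wrist_force'])[1] for _ in range(5)],0); log=[]
for s in np.arange(-.030,.0021,.002):
    robot.move_l(c+u*s,speed=.04); f=-(status.get_obs()['wrist_force']-f0)@u; log.append((round(s,3),round(float(f),1)))
    if f>12: break
    if s>-.006:
        _,d,K=snap('scene'); W=cloud(d,K).reshape(-1,3); L=(W-[.4408,.2485,0])@np.c_[u,[-u[1],u[0],0],[0,0,1]]
        h=((abs(L[:,0]-.03)<.045)&(abs(abs(L[:,1])-.023)<.007)&(L[:,2]>.055)&(L[:,2]<.09)).sum(); log.append(int(h))
        if h<5: break
print(log,status.get_obs()['time_s'])
robot.dwell(.3); p,d,K=snap('side','s8'); pc,d2,K2=snap('scene','c8')
cv2.imwrite('pics/v8.png',np.hstack([cv2.resize(p[130:310,150:390],(400,300),interpolation=cv2.INTER_CUBIC),cv2.resize(pc[160:265,290:430],(400,300),interpolation=cv2.INTER_CUBIC)])[:,:,::-1])
E
```

```text
[(np.float64(-0.03), 0.2), (np.float64(-0.028), -0.5), (np.float64(-0.026), -0.3), (np.float64(-0.024), -1.0), (np.float64(-0.022), 1.3), (np.float64(-0.02), 1.6), (np.float64(-0.018), 1.2), (np.float64(-0.016), 0.9), (np.float64(-0.014), 0.0), (np.float64(-0.012), 0.4), (np.float64(-0.01), -1.0), (np.float64(-0.008), -0.4), (np.float64(-0.006), -0.6), 0] 32.3333
```

View pics/v8.png

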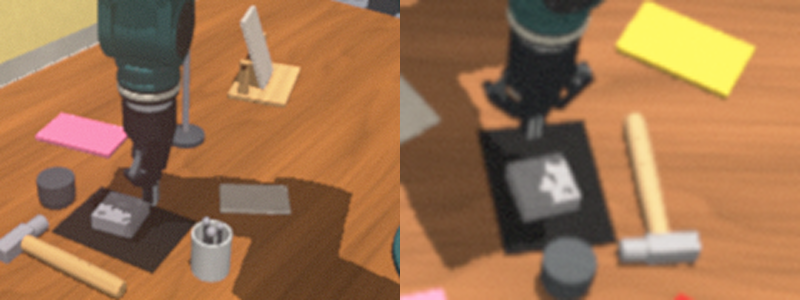

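The block lies flat on the pad, hollows up, at about (545,185), and the board still leans on the rack. I'll retreat, check the numbers and hand in.

```bash
python3 - <<'E'
from plan import *
b=np.radians(16.8); u=np.array([np.cos(b),np.sin(b),0]); c=np.array([.4408,.2485,.0155])
robot.move_l(c-u*.025,speed=.08); robot.move_l(c-u*.025+[0,0,.2],speed=.15)
p,d,K=snap('scene','c9'); W=cloud(d,K).reshape(-1,3)
L=(W-[.4408,.2485,0])@np.c_[u,[-u[1],u[0],0],[0,0,1]]; m=(L[:,0]>-.02)&(L[:,0]<.11)&(abs(L[:,1])<.045)&(L[:,2]>.015)&(L[:,2]<.06); T=L[m]
print('block top z',np.percentile(T[:,2],[5,50,95]),cv2.minAreaRect((T[T[:,2]>.024,:2]*1000).astype(np.float32)))
rv=np.array([-ru[1],ru[0],0]); L=(W-RO)@np.c_[ru,rv,[0,0,1]]; m=(abs(L[:,0])<.08)&(abs(L[:,1])<.1)&(L[:,2]>.09)&(L[:,2]<.17); print('board',m.sum(),np.percentile(L[m],[1,50,99],axis=0).round(3))
print(status.get_obs()['time_s'])
if m.sum()>150 and .024<np.median(T[:,2])<.034: print(robot.hand_in())
E
```

```text
block top z [0.01756451 0.02709385 0.03376358] ((45.89067459106445, 0.2061614990234375), (69.69691467285156, 70.37149047851562), 86.5526123046875)
board 304 [[ 0.028 -0.044  0.091]
 [ 0.043 -0.     0.137]
 [ 0.053  0.044  0.161]]
34.65
the job is handed in; nothing more can be done
None
```

The job is handed in at about 35 s: the board leans at about 20° on the rack's dowel, centred, and the block then tipped over with under 2 N and lies flat on the pad, hollows up; the first push missed because the real fingertips end about 42 mm short of the reported TCP.

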